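Feel for the full topping pan and put it on the serving tray

TASK

The three lidded steel pans look alike, but only one is full. Feel for it: raise one end of a pan slightly by its orange bar, a finger's breadth at most, with the other end staying on the counter, read the weight, and lower it gently; do this until you know which pan is full. Then carry only the full pan, level, by its black middle handle and set it down gently, flat and centred, inside the red tray; leave the two empty pans where they stand, let go, and disturb nothing else.

Things in the scene. Friction and masses are not known exactly. Their poses are not given: they have to be found in the camera images.
- pan_a: the first of three look-alike closed steel topping pans. Any of them may be the full one, whatever its name: the full pan weighs 0.77 to 0.98 kg, an empty one 0.27 to 0.36 kg, the weight centred under the black handle. Held up by the orange bar at one end, a bit over half of it is felt: 4 to 6.5 N if full, 1.3 to 2.6 N if empty. Origin: centre of its underside
- pan_a_mid (a point): centre of pan_a, 35 mm above its underside. x points along the pan from the orange bar to the plain end, z up. Pan 176 mm long (x) x 100 mm wide (y); flat fixed lid 182 x 106 mm, its top 69 mm above the underside
- pan_a_lift (a point): middle of its orange lift bar: a round sleeve, 8 mm thick, 50 mm long, free to turn on its pin, across the pan (y), 76 mm from the centre towards -x, 101 mm above the underside, 28 mm free below it, posts 52 mm apart inside. Pinch from above, fingers closing along the pan's length. The pan tips about the bottom edge of its plain end, 164 mm away: the bar goes 6 mm towards that end per 10 mm it rises
- pan_a_carry (a point): middle of its black carry handle: a round bar of the same size, parallel to the orange one, over the pan's centre, 101 mm above its underside, 28 mm free below it; the pan hangs level from it
- pan_b: the second of three look-alike closed steel topping pans. Any of them may be the full one, whatever its name: the full pan weighs 0.77 to 0.98 kg, an empty one 0.27 to 0.36 kg, the weight centred under the black handle. Held up by the orange bar at one end, a bit over half of it is felt: 4 to 6.5 N if full, 1.3 to 2.6 N if empty. Origin: centre of its underside
- pan_b_mid (a point): centre of pan_b, 35 mm above its underside. x points along the pan from the orange bar to the plain end, z up. Pan 176 mm long (x) x 100 mm wide (y); flat fixed lid 182 x 106 mm, its top 69 mm above the underside
- pan_b_lift (a point): middle of its orange lift bar: a round sleeve, 8 mm thick, 50 mm long, free to turn on its pin, across the pan (y), 76 mm from the centre towards -x, 101 mm above the underside, 28 mm free below it, posts 52 mm apart inside. Pinch from above, fingers closing along the pan's length. The pan tips about the bottom edge of its plain end, 164 mm away: the bar goes 6 mm towards that end per 10 mm it rises
- pan_b_carry (a point): middle of its black carry handle: a round bar of the same size, parallel to the orange one, over the pan's centre, 101 mm above its underside, 28 mm free below it; the pan hangs level from it
- pan_c: the third of three look-alike closed steel topping pans. Any of them may be the full one, whatever its name: the full pan weighs 0.77 to 0.98 kg, an empty one 0.27 to 0.36 kg, the weight centred under the black handle. Held up by the orange bar at one end, a bit over half of it is felt: 4 to 6.5 N if full, 1.3 to 2.6 N if empty. Origin: centre of its underside
- pan_c_mid (a point): centre of pan_c, 35 mm above its underside. x points along the pan from the orange bar to the plain end, z up. Pan 176 mm long (x) x 100 mm wide (y); flat fixed lid 182 x 106 mm, its top 69 mm above the underside
- pan_c_lift (a point): middle of its orange lift bar: a round sleeve, 8 mm thick, 50 mm long, free to turn on its pin, across the pan (y), 76 mm from the centre towards -x, 101 mm above the underside, 28 mm free below it, posts 52 mm apart inside. Pinch from above, fingers closing along the pan's length. The pan tips about the bottom edge of its plain end, 164 mm away: the bar goes 6 mm towards that end per 10 mm it rises
- pan_c_carry (a point): middle of its black carry handle: a round bar of the same size, parallel to the orange one, over the pan's centre, 101 mm above its underside, 28 mm free below it; the pan hangs level from it
- tray: red serving tray, fixed to the counter, 236 mm long (x) x 156 mm wide (y), rim 14 mm high and 6 mm thick, floor 6 mm thick: a pan standing in it has its underside 6 mm above the counter; inside 224 x 144 mm. Origin: centre of its underside, on the counter
- carton1: kraft take-away carton, 82 x 72 mm, 74 mm tall, bystander on the counter; origin at the centre of its underside
- carton2: another kraft take-away carton, 82 x 72 mm, 74 mm tall, bystander on the counter; origin at the centre of its underside
- brownie1: dark brown brownie bar, 42 x 85 x 26 mm, bystander on the counter; origin at the centre of its underside
- brownie2: another dark brown brownie bar, 42 x 85 x 26 mm, bystander on the counter; origin at the centre of its underside
- cup: white cup, 72 mm across, 85 mm tall, bystander on the counter; origin at the centre of its underside
- shaker: glass shaker with a steel cap, 48 mm across, 100 mm tall, bystander on the counter; origin at the centre of its underside
Mind the look-alikes: they are no part of the job. Leave any brown look-alike of the pan_c alone. Leave any turquoise look-alike of the pan_b alone.

How it is judged:
By the outcome, as a careful person would: the job done as asked, in the order asked, and still so for the second after the job is handed in, with the robot touching nothing.
It also fails if it takes over 64 s, if anything falls off the work surface, if the arm or the gripper's body presses on something with over 40 N, if the wrist force passes 120 N, or if a joint passes its speed limit or range.

ROBOT

A 6-joint arm with a two-finger parallel gripper is mounted at the origin on the work surface. World frame = base frame: x ahead of the robot, y to its left, z up, the work surface at z = 0. Lengths are in m, angles in rad, forces in N, time in s.
With the tool pointing down it reaches from about 0.325 to 0.775 m from the base axis. Payload 5.5 kg.
Tool frame: the origin (TCP) lies on the centre line of the jaws, within the pads' length; the fingertips stand 22 mm ahead of it and the grasp point (between the pads) lies 3 mm ahead of it; x points along the fingers, z is the direction in which the jaws open and shut, and the axes are right-handed (so a half turn about x gives the same grasp; the last joint's range is limited). The gripper opens to 88 mm and grips with 3 to 60 N. Pads are 20 mm wide; open, the fingers measure 115 mm over their backs; the gripper's body (75 mm by 178 mm) begins 61 mm behind the grasp point.
Start: joints at [-1.321, 0.091, 1.231, -0, 1.82, -0.057], TCP at [0.181, -0.572, 0.245] pointing down, gripper open.
Joint ranges: [-2.87, 2.87], [-0.86, 2.18], [0.17, 2.46], [-1.51, 4.65], [0.06, 2.69], [-2.65, 2.65]. Speed limits (rad/s): [2.57, 2.57, 3.01, 3.14, 3.14, 3.14].

INTERFACE

Orientations are given as a rotation vector (axis times angle).
In Python, from rig import robot gives the robot as it stands. The module is installed in compiled form; this text tells all that it offers.
- The arm moves only by the tool jog_arm, never from a script. Its argument "steps" is one flat list of numbers, 6 for each row, row after row: the shift along the world's x, y, z in units of 25 mm (1.0 is 25 mm), then the turn, a rotation vector about the world's x, y, z in degrees. A call has 1 to 5 rows; each row is the pose to reach, as a shift and turn from the pose commanded when the call began; what a row does not reach only later rows make up. A row lasts 1/12 s, in which the tool goes at most 41.7 mm and 7.16 degrees, less where a joint would pass 70% of its speed; a pose out of reach is approached as far as the arm can. A call with a gripper value outside its range is refused whole. "grip" is the opening, from 0 (shut) to 1 (fully open), set as the call begins (left out, the last holds). The fingers move at their own pace and stop on an object; "newtons" is the grip in N (left out, the last holds). Time passes only in rows, so rows that repeat a pose let the fingers close. It gives the time, the measured TCP pose, the force and the opening at its end, in the units of the state.
- robot.read_state(): the state, without advancing time (a new reading comes with each control period).
- robot.read_camera(name): name is "side" or "top" or "wrist"; returns a dict with "image" (480x640x3 uint8, red, green, blue), "intrinsics" (3x3 intrinsics, pixels), "rvec" (rotation vector, rad) and "tvec" (3), from world to camera coordinates, as OpenCV has them. Camera axes: x right, y down, z forward; pixel columns grow to the right and rows downward; lengths in m; the calibration is good to about 2 mm. A picture is of the moment at which its call begins. There is no depth.
- robot.finish_job(): hands the job in, once; it reports no verdict.
Trained networks look in a picture, given as the dict that the camera call returned (one of the last four; its "shot" number tells which), for a name from the list of things; names that differ only in an ending like _2 or _b are one class to them, and where a whole thing is asked for, a point or a joint stands for the part that bears it (a point fixed in the world has none). Each returns a list of dicts, best first, with "score" (0 to 1); they miss things now and then, are a little off and sometimes report something else, mostly with a low value. They report only what shows in the picture. A call takes as long as a camera call. They do not tell look-alikes from the thing itself.
- robot.search_frame(picture, query): "uv" ([column, row] in pixels, amid what is visible of it).
- robot.pinpoint(picture, query): "uv" ([column, row] in pixels: a listed point, or the origin of a listed thing).
The state is a dict: "t": time; "joint_positions": joint angles; "qvel": joint speeds; "joint_torque": joint torques, N m; "ee_pos": TCP position; "ee_rot": TCP orientation; "force": force on the tool from outside, world axes, zero at the start; "ft_torque": the same for the moment, N m; "grip_width": opening from 0.0 (shut) to 1.0 (fully open).
Only numpy, scipy, OpenCV 4.12 (cv2) and the standard library are available. Lean on these libraries where they do the work, as an engineer would, in place of code of your own. Each camera call takes 0.05 s, during which the arm holds its last target.

## Working session

There is one attempt and no reset: what is moved stays moved. The work goes in short steps, Python scripts to look and compute and a tool call to move; the robot and the scene stay as the last step left them, time stands still between calls to the robot, and variables do not carry over. Pictures are saved under pics/ and viewed, and the job is handed in when it is done.

Besides the shell and the picture viewer there is one more tool, called after "Request:" as a command line: name --argument value ..., lists and objects as JSON in quotes. jog_arm: Moves the arm, as the interface text tells. Its arguments: {"type":"object","properties":{"steps":{"type":"array","items":{"type":"number"}},"grip":{"type":"number"},"newtons":{"type":"number"}},"required":["steps"]}

```bash
mkdir -p pics
cat > h.py <<'E'
import numpy as np, cv2
from rig import robot
def shot(n,f):
    p=robot.read_camera(n); cv2.imwrite('pics/'+f,p['image'][:,:,::-1]); return p
def ray(p,uv):
    K=np.array(p['intrinsics']);R=cv2.Rodrigues(np.array(p['rvec'],float))[0];t=np.array(p['tvec'],float).ravel()
    d=R.T@np.linalg.solve(K,[uv[0],uv[1],1]); c=-R.T@t
    return c,d
def atz(p,uv,z):
    c,d=ray(p,uv); return c+d*(z-c[2])/d[2]
def proj(p,X):
    return cv2.projectPoints(np.array(X,float).reshape(-1,1,3),np.array(p['rvec'],float),np.array(p['tvec'],float),np.array(p['intrinsics'],float),None)[0].reshape(-1,2)
E
python3 - <<'E'
from h import *
s=robot.read_state(); print(s)
p=shot('top','t0.png')
for q,z in [('pan_a_lift',.101),('pan_a_carry',.101),('pan_a',0),('tray',0)]:
    for r in robot.pinpoint(p,q): print(q,np.round(r['uv'],1),round(r['score'],2),np.round(atz(p,r['uv'],z),4))
p=shot('side','s0.png')
for q,z in [('pan_a_lift',.101),('pan_a_carry',.101),('tray',0)]:
    for r in robot.pinpoint(p,q): print(q,np.round(r['uv'],1),round(r['score'],2),np.round(atz(p,r['uv'],z),4))
E
```

```text
{'t': 0.0, 'joint_positions': array([-1.32071464e+00,  9.18338258e-02,  1.23185578e+00, -1.84132972e-05,
        1.81979538e+00, -5.67310529e-02]), 'qvel': array([-1.41053544e-03,  1.60317467e-05, -4.97047047e-04,  4.47128447e-04,
       -3.29714554e-04, -3.37953153e-04]), 'joint_torque': array([-7.04068789e-04, -4.46450686e+01, -4.06450653e+01,  6.97193854e-02,
        2.92723370e-02, -1.17973991e-04]), 'ee_pos': array([ 0.18112623, -0.57174666,  0.24353883]), 'ee_rot': array([ 0.98147909,  1.3403754 , -0.97950584]), 'force': array([-1.41381688, -0.42988302,  0.32830815]), 'ft_torque': array([ 0.00359466, -0.01853241,  0.01925697]), 'grip_width': 0.9985046437651796}
pan_a_lift [284.3 258.1] 0.67 [0.4421 0.1059 0.101 ]
pan_a_carry [290.4 221.7] 0.87 [0.5319 0.0909 0.101 ]
pan_a_carry [344.4 148.5] 0.47 [ 0.716  -0.0446  0.101 ]
pan_a_carry [395.3 148.3] 0.17 [ 0.7147 -0.1718  0.101 ]
pan_a [292.6 229.9] 0.91 [0.5271 0.0931 0.    ]
pan_a [178.2 359.9] 0.9 [0.1923 0.3882 0.    ]
pan_a [479.7 323. ] 0.68 [ 0.2788 -0.3886  0.    ]
pan_a [367.6 229.5] 0.67 [ 0.5258 -0.1053  0.    ]
pan_a [215.5 228.6] 0.64 [0.533  0.2981 0.    ]
tray [438.8 221.1] 0.64 [ 0.546  -0.2938  0.    ]
tray [285.9 252.9] 0.3 [0.466  0.1109 0.    ]
pan_a_lift [293.7 233.3] 0.88 [0.4506 0.1077 0.101 ]
pan_a_lift [253.5 192.6] 0.7 [0.4486 0.3208 0.101 ]
pan_a_lift [409.9 334.2] 0.69 [ 0.4877 -0.341   0.101 ]
pan_a_carry [317.  227.7] 0.67 [0.518  0.0865 0.101 ]
tray [408.3 333.5] 0.71 [ 0.5416 -0.2961  0.    ]
tray [362.8 265.4] 0.53 [ 0.5946 -0.0401  0.    ]
```

View pics/t0.png

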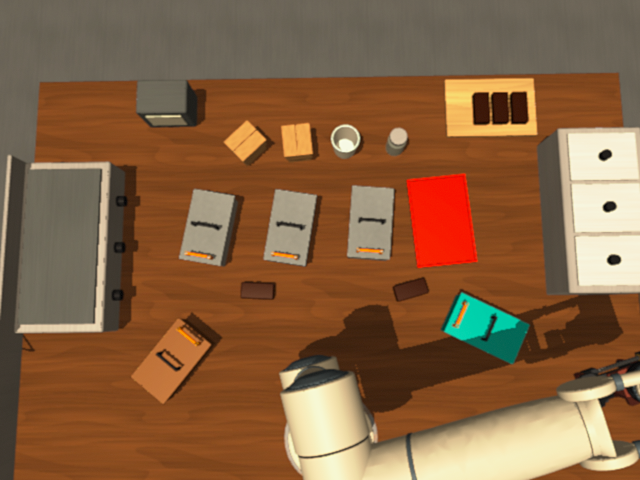

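View pics/s0.png

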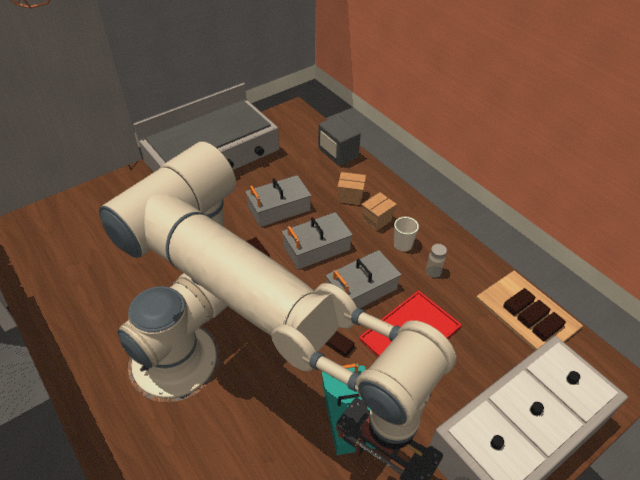

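```bash
python3 -c "
import cv2
a=cv2.imread('pics/t0.png')[150:350,160:480]
cv2.imwrite('pics/t0z.png',cv2.resize(a,None,fx=2.5,fy=2.5,interpolation=2))"
```

```text
(no output)
```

View pics/t0z.png

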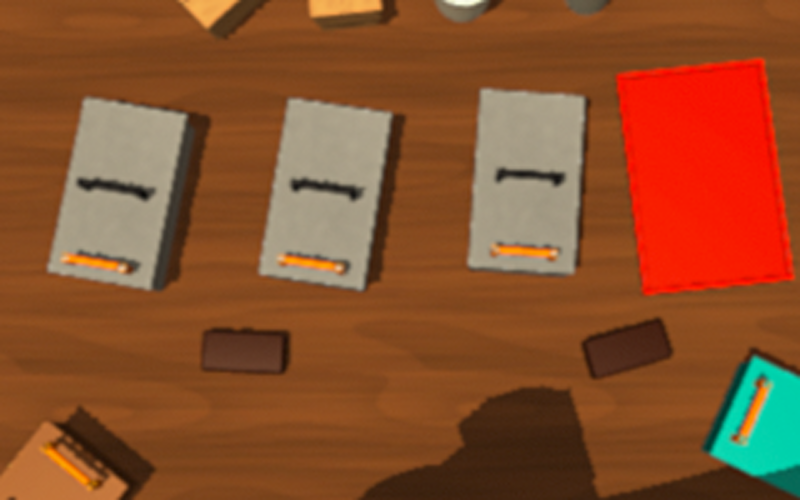

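```bash
cat > m.py <<'E'
from h import *
p=shot('top','t1.png'); im=p['image'].astype(int)
hsv=cv2.cvtColor(p['image'],cv2.COLOR_RGB2HSV).astype(int)
boxes=dict(L=(170,250,175,280),M=(255,330,175,280),R=(340,405,175,280))
def cen(mask,z):
    v,u=np.nonzero(mask); return atz(p,(u.mean(),v.mean()),z)
for n,(a,b,c,d) in boxes.items():
    box=np.zeros((480,640),bool); box[c:d,a:b]=1
    ora=box&(hsv[...,0]<22)&(hsv[...,1]>170)&(hsv[...,2]>190)
    blk=box&(hsv[...,2]<45)
    gry=box&(hsv[...,1]<70)&(hsv[...,2]>115)
    gm=cv2.morphologyEx((gry|ora).astype(np.uint8),cv2.MORPH_CLOSE,np.ones((9,9)))
    cs=max(cv2.findContours(gm,0,1)[0],key=cv2.contourArea)
    P=np.array([atz(p,q[0],.069)[:2] for q in cs]).astype(np.float32)
    r=cv2.minAreaRect(P); bp=cv2.boxPoints(r); 
    e=[(bp[1]-bp[0]),(bp[2]-bp[1])]; l=max(e,key=np.linalg.norm); l=l*np.sign(l[0])
    print(n,'lid c',np.round(r[0],4),np.round(r[1],4),'yaw',round(np.degrees(np.arctan2(l[1],l[0])),2),
      'lift',np.round(cen(ora,.102)[:2],4))
    v,u=np.nonzero(ora); Q=np.array([atz(p,q,.102)[:2] for q in zip(u,v)]); vt=np.linalg.svd(Q-Q.mean(0))[2][0]; vt=vt*np.sign(vt[1]); print('  bar yaw',round(np.degrees(np.arctan2(-vt[0],vt[1])),2), len(v))
red=(hsv[...,0]<6)&(hsv[...,1]>200)&(hsv[...,2]>150)
red[:, :400]=0; red[:,490:]=0
cs=max(cv2.findContours(red.astype(np.uint8),0,1)[0],key=cv2.contourArea)
P=np.array([atz(p,q[0],.014)[:2] for q in cs]).astype(np.float32)
r=cv2.minAreaRect(P);bp=cv2.boxPoints(r);e=[(bp[1]-bp[0]),(bp[2]-bp[1])]; l=max(e,key=np.linalg.norm); l=l*np.sign(l[0])
print('tray',r[0],r[1],np.degrees(np.arctan2(l[1],l[0])))
for q,z in [('pan_a_lift',.101),('pan_a_carry',.101),('pan_a_mid',.035)]:
    for r in robot.pinpoint(p,q): print(q,np.round(r['uv'],1),round(r['score'],2),np.round(atz(p,r['uv'],z),4))
E
python3 m.py
```

```text
L lid c [0.5282 0.3052] [0.1061 0.1822] yaw -10.67 lift [0.4538 0.3207]
  bar yaw -10.84 60
M lid c [0.5247 0.095 ] [0.1063 0.1821] yaw -9.38 lift [0.4504 0.109 ]
  bar yaw -8.58 61
R lid c [ 0.534  -0.1079] [0.1064 0.1812] yaw -4.82 lift [ 0.4594 -0.1023]
  bar yaw -5.12 65
tray (0.5470436811447144, -0.2970377504825592) (0.23583544790744781, 0.15641018748283386) 5.233509
pan_a_lift [286.6 255.8] 0.7 [0.4477 0.1003 0.101 ]
pan_a_lift [371.7 217.1] 0.7 [ 0.5409 -0.1091  0.101 ]
pan_a_carry [291.5 225.3] 0.57 [0.5229 0.0882 0.101 ]
pan_a_carry [283.5 254.7] 0.27 [0.4505 0.1078 0.101 ]
pan_a_mid [291.2 226.1] 0.71 [0.5316 0.0941 0.035 ]
```

```bash
cat > go.py <<'E'
# usage: go.py x y z yaw(deg of pan x): grasp-point target; prints shift/turn in jog units from current measured pose
import sys
from h import *
from scipy.spatial.transform import Rotation as Ro
s=robot.read_state(); R=Ro.from_rotvec(s['ee_rot']).as_matrix()
x,y,z,yaw=map(float,sys.argv[1:5])
sg=np.sign(float(sys.argv[5])) if len(sys.argv)>5 else 1
c,n=np.cos(np.radians(yaw)),np.sin(np.radians(yaw))
X=np.array([0,0,-1.]);Z=sg*np.array([c,n,0]);T=np.c_[X,np.cross(Z,X),Z]
print('t',round(s['t'],2),'ee',np.round(s['ee_pos'],4),'toolx',np.round(R[:,0],4),'toolz',np.round(R[:,2],3),'q',np.round(s['joint_positions'],2),'F',np.round(s['force'],2),'w',round(s['grip_width'],3))
print('shift',np.round((np.array([x,y,z+.003])-s['ee_pos'])/.025,3),'turn',np.round(np.degrees(Ro.from_matrix(T@R.T).as_rotvec()),2))
E
python3 go.py .4588 -.102 .14 -5; python3 go.py .4588 -.102 .14 -5 -1
```

```text
t 0.65 ee [ 0.1812 -0.572   0.2447] toolx [ 0.e+00 -1.e-04 -1.e+00] toolz [ 0.302 -0.953  0.   ] q [-1.32  0.09  1.23  0.    1.82 -0.06] F [ 0.74  0.54 -0.27] w 1.001
shift [11.103 18.8   -4.067] turn [ 0.    0.   67.42]
t 0.65 ee [ 0.1812 -0.572   0.2447] toolx [ 0.e+00 -1.e-04 -1.e+00] toolz [ 0.302 -0.953  0.   ] q [-1.32  0.09  1.23  0.    1.82 -0.06] F [ 0.74  0.54 -0.27] w 1.001
shift [11.103 18.8   -4.067] turn [   0.     -0.   -112.58]
```

Request:
jog_arm --steps '[0.8, 1.4, 0, 0, 0, 6.7, 1.6, 2.8, 0, 0, 0, 13.4, 2.4, 4.2, 0, 0, 0, 20, 3.2, 5.6, 0, 0, 0, 26.8, 4, 7, 0, 0, 0, 33.5]' --grip 0.5 --newtons 15

```text
t: 1.07
ee_pos: [0.2817, -0.3954, 0.2446]
ee_rot: [0.527, 1.505, -0.528]
force: [0.4, 0.1, 0.4]
grip_width: 0.66
```

Request:
jog_arm --steps '[0.8, 1.4, 0, 0, 0, 6.7, 1.6, 2.8, 0, 0, 0, 13.4, 2.4, 4.2, 0, 0, 0, 20, 3.2, 5.6, 0, 0, 0, 26.8, 4, 7, 0, 0, 0, 33.5]'

```text
t: 1.48
ee_pos: [0.3817, -0.2202, 0.245]
ee_rot: [0.07, 1.569, -0.07]
force: [0.9, -0.0, -0.1]
grip_width: 0.5
```

Request:
jog_arm --steps '[0.8, 1.3, 0, 0, 0, 0.4, 1.6, 2.6, 0, 0, 0, 0.4, 2.4, 3.9, 0, 0, 0, 0.4, 3.1, 4.8, -0.5, 0, 0, 0.4, 3.1, 4.8, -1.5, 0, 0, 0.4]'

```text
t: 1.9
ee_pos: [0.4619, -0.0983, 0.2099]
ee_rot: [0.065, 1.563, -0.064]
force: [-0.2, -0.5, -0.6]
grip_width: 0.503
```

```bash
python3 go.py .4588 -.102 .101 -5
```

```text
t 1.9 ee [ 0.4619 -0.0983  0.2099] toolx [ 7.e-03  1.e-04 -1.e+00] toolz [ 0.997 -0.082  0.007] q [-0.28 -0.27  1.63  0.    1.77 -0.2 ] F [-0.18 -0.5  -0.61] w 0.503
shift [-0.125 -0.149 -4.237] turn [-0.    0.4  -0.28]
```

Request:
jog_arm --steps '[0, 0, -1.2, 0, 0, 0, 0, 0, -2.4, 0, 0, 0, 0, 0, -3.4, 0, 0, 0, 0, 0, -4.1, 0, 0, 0, 0, 0, -4.1, 0, 0, 0]'

```text
t: 2.32
ee_pos: [0.4565, -0.1013, 0.1001]
ee_rot: [0.07, 1.577, -0.067]
force: [-0.7, 0.6, 0.1]
grip_width: 0.499
```

```bash
python3 go.py .4588 -.102 .101 -5
python3 - <<'E'
from h import *
for n in ['wrist','side']: shot(n,n+'1.png')
a=cv2.imread('pics/side1.png')[200:360,260:500]
cv2.imwrite('pics/side1z.png',cv2.resize(a,None,fx=3,fy=3))
E
```

```text
t 2.32 ee [ 0.4565 -0.1013  0.1001] toolx [-0.007  0.002 -1.   ] toolz [ 0.996 -0.087 -0.007] q [-0.29 -0.25  1.81 -0.    1.59 -0.2 ] F [-0.66  0.58  0.11] w 0.499
shift [ 0.092 -0.029  0.156] turn [-0.12 -0.4   0.01]
```

View pics/wrist1.png

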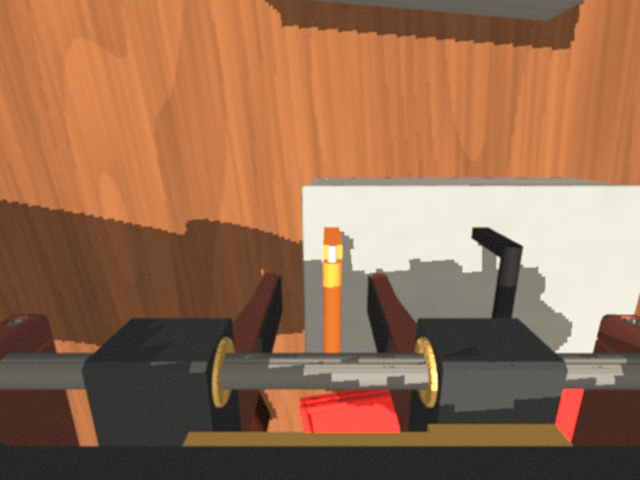

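View pics/side1z.png

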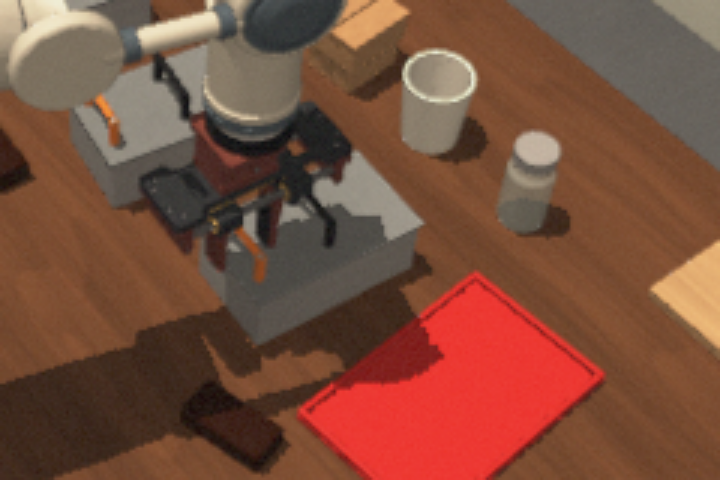

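Request:
jog_arm --steps '[0, 0, 0, 0, 0, 0, 0, 0, 0, 0, 0, 0, 0, 0, 0, 0, 0, 0, 0, 0, 0, 0, 0, 0, 0, 0, 0, 0, 0, 0]' --grip 0 --newtons 15

```text
t: 2.83
ee_pos: [0.459, -0.1021, 0.1054]
ee_rot: [0.069, 1.568, -0.069]
force: [0.2, -0.0, -0.5]
grip_width: 0.161
```

Request:
jog_arm --steps '[0, 0, 0, 0, 0, 0, 0, 0, 0, 0, 0, 0, 0, 0, 0, 0, 0, 0]'

```text
t: 3.08
ee_pos: [0.459, -0.1021, 0.105]
ee_rot: [0.069, 1.569, -0.069]
force: [1.3, -0.4, 1.7]
grip_width: 0.089
```

```bash
cat > f.py <<'E'
from h import *
# sample force over several control periods via camera calls
L=[]
for i in range(4):
    s=robot.read_state(); L.append(s['force']); robot.read_camera('wrist')
print(round(s['t'],2),np.round(L,2).tolist(),'mean',np.round(np.mean(L,0),2),'ee',np.round(s['ee_pos'],4),'tx',np.round(cv2.Rodrigues(s['ee_rot'])[0][:,0],3),'w',round(s['grip_width'],3))
E
python3 f.py
```

```text
3.23 [[1.26, -0.38, 1.67], [1.82, 0.03, 1.86], [2.59, -0.46, 1.76], [2.01, 0.37, 1.52]] mean [ 1.92 -0.11  1.7 ] ee [ 0.459  -0.1021  0.105 ] tx [ 0.001 -0.    -1.   ] w 0.083
```

Request:
jog_arm --steps '[0.04, 0, 0.07, 0, 0, 0, 0.08, -0.01, 0.14, 0, 0, 0, 0.13, -0.01, 0.21, 0, 0, 0, 0.18, -0.02, 0.3, 0, 0, 0, 0.18, -0.02, 0.3, 0, 0, 0]'

```text
t: 3.7
ee_pos: [0.4634, -0.1025, 0.1124]
ee_rot: [0.069, 1.57, -0.069]
force: [-0.3, -0.1, -1.7]
grip_width: 0.082
```

Request:
jog_arm --steps '[0, 0, 0, 0, 0, 0, 0, 0, 0, 0, 0, 0]'

```text
t: 3.87
ee_pos: [0.4631, -0.1025, 0.112]
ee_rot: [0.069, 1.57, -0.069]
force: [0.4, 0.4, -1.5]
grip_width: 0.088
```

```bash
python3 f.py; python3 f.py
```

```text
4.02 [[0.42, 0.36, -1.53], [0.14, 0.3, -1.65], [-0.53, -0.05, -1.59], [0.53, 0.29, -1.97]] mean [ 0.14  0.23 -1.68] ee [ 0.4631 -0.1025  0.112 ] tx [-0.  0. -1.] w 0.086
4.22 [[0.11, 0.89, -1.46], [0.23, 0.44, -1.48], [-1.18, 0.59, -0.96], [0.86, -0.57, -2.43]] mean [ 0.    0.34 -1.58] ee [ 0.4632 -0.1025  0.1121] tx [-0.  0. -1.] w 0.081
```

Request:
jog_arm --steps '[-0.04, 0, -0.07, 0, 0, 0, -0.08, 0.01, -0.14, 0, 0, 0, -0.13, 0.01, -0.21, 0, 0, 0, -0.17, 0.02, -0.26, 0, 0, 0, -0.18, 0.02, -0.29, 0, 0, 0]'

```text
t: 4.68
ee_pos: [0.4587, -0.102, 0.105]
ee_rot: [0.069, 1.569, -0.069]
force: [-0.7, -0.1, 2.9]
grip_width: 0.084
```

Request:
jog_arm --steps '[0, 0, 0, 0, 0, 0, 0, 0, 0, 0, 0, 0]'

```text
t: 4.85
ee_pos: [0.4587, -0.102, 0.105]
ee_rot: [0.069, 1.57, -0.069]
force: [-1.2, 0.9, 0.4]
grip_width: 0.084
```

Request:
jog_arm --steps '[0, 0, 0, 0, 0, 0, 0, 0, 0, 0, 0, 0, 0, 0, 0, 0, 0, 0, 0, 0, 0, 0, 0, 0]' --grip 0.5

```text
t: 5.18
ee_pos: [0.4589, -0.102, 0.105]
ee_rot: [0.069, 1.569, -0.069]
force: [-0.0, 0.5, -0.1]
grip_width: 0.346
```

Request:
jog_arm --steps '[0, 0, 0.5, 0, 0, 0, 0, 0, 1.2, 0, 0, 0, 0, 0, 2, 0, 0, 0, 0, 0, 2.5, 0, 0, 0, 0, 0, 2.5, 0, 0, 0]'

```text
t: 5.6
ee_pos: [0.4601, -0.1024, 0.1716]
ee_rot: [0.068, 1.564, -0.07]
force: [-0.0, -0.5, -0.0]
grip_width: 0.502
```

```bash
python3 go.py .4500 .108 .101 -9.2;python3 f.py
```

```text
t 5.6 ee [ 0.4601 -0.1024  0.1716] toolx [ 0.0061 -0.0018 -1.    ] toolz [ 0.996 -0.088  0.006] q [-0.29 -0.27  1.7   0.    1.71 -0.2 ] F [-0.04 -0.5  -0.03] w 0.502
shift [-0.406  8.417 -2.705] turn [ 0.12  0.35 -4.18]
5.75 [[-0.04, -0.5, -0.03], [-0.85, 0.3, -0.99], [0.31, 0.14, -1.34], [-0.98, 0.13, 0.11]] mean [-0.39  0.02 -0.56] ee [ 0.4585 -0.102   0.1668] tx [-0.001  0.    -1.   ] w 0.497
```

Request:
jog_arm --steps '[-0.05, 1.4, 0, 0, 0, -1, -0.1, 3, 0, 0, 0, -2, -0.2, 4.6, 0, 0, 0, -3, -0.3, 6.2, 0, 0, 0, -4, -0.34, 7.6, 0, 0, 0, -4.2]'

```text
t: 6.22
ee_pos: [0.4491, 0.09, 0.166]
ee_rot: [0.127, 1.569, -0.127]
force: [0.4, -0.4, -0.4]
grip_width: 0.501
```

Request:
jog_arm --steps '[0, 0.8, 0, 0, 0, 0, 0, 0.8, 0, 0, 0, 0, 0, 0.8, -0.8, 0, 0, 0, 0, 0.8, -1.7, 0, 0, 0, 0, 0.8, -2.5, 0, 0, 0]'

```text
t: 6.63
ee_pos: [0.4498, 0.1073, 0.1029]
ee_rot: [0.126, 1.568, -0.127]
force: [-0.9, -0.8, -0.1]
grip_width: 0.499
```

```bash
python3 - <<'E'
from h import *
robot.read_camera('top');robot.read_camera('top')
shot('wrist','w2.png')
E
python3 go.py .4500 .108 .101 -9.2
```

```text
t 6.78 ee [0.4488 0.107  0.1025] toolx [-0.0051 -0.0012 -1.    ] toolz [ 0.987 -0.161 -0.005] q [ 0.16 -0.27  1.82 -0.    1.59  0.32] F [1.17 0.82 0.32] w 0.5
shift [0.048 0.039 0.059] turn [ 0.07 -0.29  0.06]
```

View pics/w2.png

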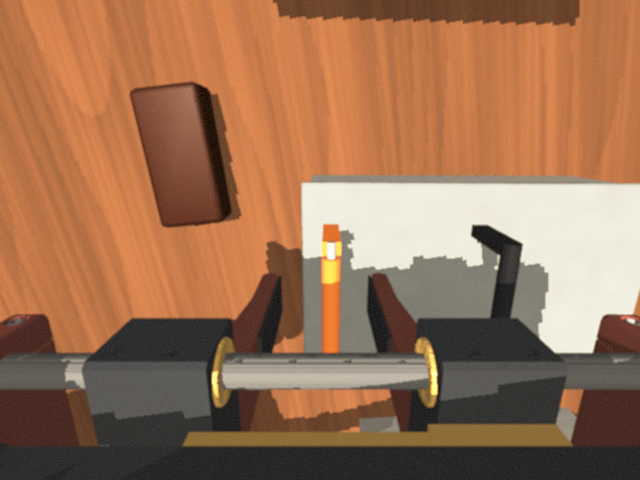

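Bar at u≈331, between the fingers just as before. Closing.

Request:
jog_arm --steps '[0, 0, 0, 0, 0, 0, 0, 0, 0, 0, 0, 0, 0, 0, 0, 0, 0, 0, 0, 0, 0, 0, 0, 0, 0, 0, 0, 0, 0, 0]' --grip 0 --newtons 15

```text
t: 7.2
ee_pos: [0.4506, 0.108, 0.1057]
ee_rot: [0.127, 1.566, -0.126]
force: [-0.1, 0.8, 0.9]
grip_width: 0.16
```

Request:
jog_arm --steps '[0, 0, 0, 0, 0, 0, 0, 0, 0, 0, 0, 0, 0, 0, 0, 0, 0, 0]'

```text
t: 7.45
ee_pos: [0.4506, 0.108, 0.1054]
ee_rot: [0.127, 1.566, -0.126]
force: [1.1, -0.2, 0.9]
grip_width: 0.08
```

```bash
python3 f.py
```

```text
7.6 [[1.1, -0.23, 0.89], [1.95, -0.55, 1.78], [1.1, -0.39, 1.4], [2.7, -0.53, 2.06]] mean [ 1.71 -0.43  1.53] ee [0.4506 0.108  0.1054] tx [ 0.001  0.    -1.   ] w 0.084
```

Request:
jog_arm --steps '[0.04, 0, 0.07, 0, 0, 0, 0.08, -0.01, 0.14, 0, 0, 0, 0.13, -0.02, 0.21, 0, 0, 0, 0.18, -0.03, 0.3, 0, 0, 0, 0.18, -0.03, 0.3, 0, 0, 0]'

```text
t: 8.07
ee_pos: [0.4548, 0.1072, 0.1126]
ee_rot: [0.126, 1.567, -0.126]
force: [0.2, 0.3, -1.0]
grip_width: 0.086
```

Request:
jog_arm --steps '[0, 0, 0, 0, 0, 0, 0, 0, 0, 0, 0, 0]'

```text
t: 8.23
ee_pos: [0.4546, 0.1073, 0.1122]
ee_rot: [0.126, 1.568, -0.126]
force: [0.3, -0.8, -2.4]
grip_width: 0.084
```

```bash
python3 f.py; python3 f.py
```

```text
8.38 [[0.35, -0.8, -2.43], [0.41, -0.18, -1.68], [-0.48, 0.6, -1.4], [-0.14, 0.13, -1.25]] mean [ 0.03 -0.06 -1.69] ee [0.4546 0.1073 0.1122] tx [-0. -0. -1.] w 0.085
8.58 [[-0.17, 0.12, -1.05], [0.7, 0.16, -1.78], [0.49, -0.04, -2.13], [-1.0, 0.01, -1.82]] mean [ 0.    0.06 -1.69] ee [0.4547 0.1072 0.1123] tx [-0. -0. -1.] w 0.087
```

M is also empty (1.7 N). Lower it, then weigh L.

Request:
jog_arm --steps '[-0.04, 0, -0.07, 0, 0, 0, -0.08, 0.01, -0.14, 0, 0, 0, -0.13, 0.02, -0.21, 0, 0, 0, -0.17, 0.03, -0.26, 0, 0, 0, -0.18, 0.03, -0.29, 0, 0, 0]'

```text
t: 9.05
ee_pos: [0.4503, 0.108, 0.1054]
ee_rot: [0.126, 1.566, -0.126]
force: [-1.1, -0.1, 3.2]
grip_width: 0.087
```

Request:
jog_arm --steps '[0, 0, 0, 0, 0, 0, 0, 0, 0, 0, 0, 0]'

```text
t: 9.22
ee_pos: [0.4503, 0.108, 0.1054]
ee_rot: [0.126, 1.567, -0.126]
force: [-1.0, 0.3, 1.6]
grip_width: 0.084
```

Request:
jog_arm --steps '[0, 0, 0, 0, 0, 0, 0, 0, 0, 0, 0, 0, 0, 0, 0, 0, 0, 0, 0, 0, 0, 0, 0, 0]' --grip 0.5

```text
t: 9.55
ee_pos: [0.4503, 0.108, 0.1052]
ee_rot: [0.126, 1.567, -0.126]
force: [-0.1, -0.2, -0.5]
grip_width: 0.346
```

Request:
jog_arm --steps '[0, 0, 0.5, 0, 0, 0, 0, 0, 1.2, 0, 0, 0, 0, 0, 2, 0, 0, 0, 0, 0, 2.5, 0, 0, 0, 0, 0, 2.5, 0, 0, 0]'

```text
t: 9.97
ee_pos: [0.4517, 0.1083, 0.1718]
ee_rot: [0.127, 1.561, -0.125]
force: [0.9, -0.0, -0.6]
grip_width: 0.498
```

```bash
python3 f.py; python3 go.py .4537 .3198 .101 -10.7
```

```text
10.12 [[0.95, -0.01, -0.56], [0.17, -0.02, 0.24], [-1.49, 0.83, -0.37], [-0.05, -0.21, 0.12]] mean [-0.1   0.15 -0.14] ee [0.45  0.108 0.167] tx [-0.001 -0.    -1.   ] w 0.502
t 10.17 ee [0.4498 0.1079 0.1665] toolx [-1.7e-03 -3.0e-04 -1.0e+00] toolz [ 0.987 -0.16  -0.002] q [ 0.16 -0.28  1.72  0.    1.71  0.32] F [0.18 0.33 0.05] w 0.501
shift [ 0.157  8.475 -2.498] turn [ 0.01 -0.1  -1.48]
```

Request:
jog_arm --steps '[0, 1.4, 0, 0, 0, -0.5, 0, 3, 0, 0, 0, -1, 0.1, 4.6, 0, 0, 0, -1.5, 0.15, 6.2, 0, 0, 0, -1.5, 0.15, 7.6, 0, 0, 0, -1.5]'

```text
t: 10.58
ee_pos: [0.4532, 0.3, 0.1659]
ee_rot: [0.146, 1.568, -0.148]
force: [0.8, -0.3, 0.3]
grip_width: 0.499
```

Request:
jog_arm --steps '[0, 0.87, 0, 0, 0, 0, 0, 0.87, 0, 0, 0, 0, 0, 0.87, -0.8, 0, 0, 0, 0, 0.87, -1.7, 0, 0, 0, 0, 0.87, -2.5, 0, 0, 0]'

```text
t: 11.0
ee_pos: [0.4535, 0.3189, 0.1031]
ee_rot: [0.146, 1.567, -0.148]
force: [0.5, -1.1, 0.2]
grip_width: 0.499
```

```bash
python3 - <<'E'
from h import *
robot.read_camera('top');robot.read_camera('top')
shot('wrist','w3.png')
E
python3 go.py .4537 .3198 .101 -10.7
```

```text
t 11.15 ee [0.4527 0.3182 0.1024] toolx [-0.0047 -0.0032 -1.    ] toolz [ 0.982 -0.187 -0.004] q [ 0.55 -0.01  1.59 -0.    1.57  0.74] F [ 0.48 -0.52  1.11] w 0.5
shift [0.04  0.063 0.062] turn [ 0.18 -0.27  0.05]
```

View pics/w3.png

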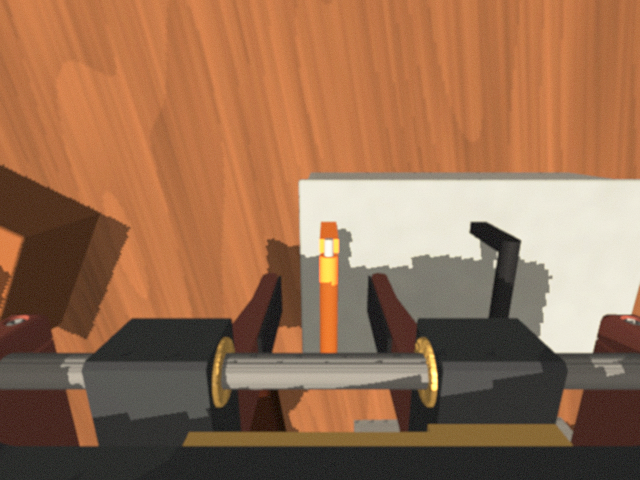

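Bar at u≈329, again between the fingers.

Request:
jog_arm --steps '[0, 0, 0, 0, 0, 0, 0, 0, 0, 0, 0, 0, 0, 0, 0, 0, 0, 0, 0, 0, 0, 0, 0, 0, 0, 0, 0, 0, 0, 0]' --grip 0 --newtons 20

```text
t: 11.57
ee_pos: [0.4543, 0.3199, 0.1061]
ee_rot: [0.148, 1.565, -0.146]
force: [-0.0, 0.2, 0.3]
grip_width: 0.159
```

Request:
jog_arm --steps '[0, 0, 0, 0, 0, 0, 0, 0, 0, 0, 0, 0, 0, 0, 0, 0, 0, 0]'

```text
t: 11.82
ee_pos: [0.454, 0.3199, 0.1057]
ee_rot: [0.147, 1.565, -0.146]
force: [-1.0, -0.2, 2.7]
grip_width: 0.083
```

```bash
python3 f.py
```

```text
11.97 [[-0.96, -0.17, 2.68], [-0.84, -0.26, 2.93], [-0.47, 0.66, 4.0], [-0.98, 0.05, 3.8]] mean [-0.81  0.07  3.35] ee [0.4541 0.3199 0.1057] tx [ 0.001  0.    -1.   ] w 0.084
```

Request:
jog_arm --steps '[0.04, 0, 0.07, 0, 0, 0, 0.08, -0.01, 0.14, 0, 0, 0, 0.13, -0.02, 0.21, 0, 0, 0, 0.18, -0.03, 0.3, 0, 0, 0, 0.18, -0.03, 0.3, 0, 0, 0]'

```text
t: 12.43
ee_pos: [0.4585, 0.3189, 0.1126]
ee_rot: [0.147, 1.566, -0.147]
force: [-3.5, 0.4, -2.2]
grip_width: 0.082
```

Request:
jog_arm --steps '[0, 0, 0, 0, 0, 0, 0, 0, 0, 0, 0, 0]'

```text
t: 12.6
ee_pos: [0.4583, 0.3189, 0.1124]
ee_rot: [0.147, 1.566, -0.147]
force: [-3.5, 0.0, -2.1]
grip_width: 0.083
```

```bash
python3 f.py; python3 f.py
```

```text
12.75 [[-3.46, 0.01, -2.13], [-3.08, 0.16, -2.99], [-3.65, 0.11, -2.63], [-3.12, -0.23, -2.93]] mean [-3.33  0.01 -2.67] ee [0.4584 0.3189 0.1124] tx [-0. -0. -1.] w 0.081
12.95 [[-3.28, -0.5, -1.77], [-2.41, 0.5, -2.85], [-2.9, 0.71, -1.53], [-2.8, -0.13, -2.44]] mean [-2.85  0.14 -2.15] ee [0.4584 0.3189 0.1126] tx [-0. -0. -1.] w 0.083
```

Request:
jog_arm --steps '[-0.03, 0, 0, 0, 0, 0, -0.06, 0.01, 0, 0, 0, 0, -0.06, 0.01, 0, 0, 0, 0]'

```text
t: 13.25
ee_pos: [0.4574, 0.319, 0.1124]
ee_rot: [0.147, 1.565, -0.148]
force: [1.7, 0.0, -6.1]
grip_width: 0.085
```

```bash
python3 f.py; python3 f.py
```

```text
13.4 [[1.72, 0.02, -6.14], [1.85, -0.13, -5.39], [1.29, -0.38, -5.75], [1.13, -0.11, -5.2]] mean [ 1.5  -0.15 -5.62] ee [0.4572 0.3191 0.1124] tx [ 0. -0. -1.] w 0.083
13.6 [[1.83, -0.42, -5.32], [2.07, 0.3, -6.99], [2.31, -0.06, -6.14], [1.87, -0.89, -5.67]] mean [ 2.02 -0.27 -6.03] ee [0.4571 0.3192 0.1126] tx [ 0. -0. -1.] w 0.084
```

Request:
jog_arm --steps '[-0.03, 0, -0.07, 0, 0, 0, -0.06, 0.01, -0.14, 0, 0, 0, -0.09, 0.02, -0.21, 0, 0, 0, -0.12, 0.02, -0.26, 0, 0, 0, -0.12, 0.02, -0.29, 0, 0, 0]'

```text
t: 14.07
ee_pos: [0.4529, 0.3201, 0.1057]
ee_rot: [0.147, 1.568, -0.146]
force: [-7.1, -0.2, 3.6]
grip_width: 0.081
```

Request:
jog_arm --steps '[0, 0, 0, 0, 0, 0, 0, 0, 0, 0, 0, 0]'

```text
t: 14.23
ee_pos: [0.4532, 0.3202, 0.1057]
ee_rot: [0.147, 1.567, -0.146]
force: [-5.7, -0.3, -0.5]
grip_width: 0.081
```

Request:
jog_arm --steps '[0, 0, 0, 0, 0, 0, 0, 0, 0, 0, 0, 0, 0, 0, 0, 0, 0, 0, 0, 0, 0, 0, 0, 0]' --grip 0.4

```text
t: 14.57
ee_pos: [0.4545, 0.3198, 0.106]
ee_rot: [0.148, 1.564, -0.146]
force: [1.0, -0.6, 0.3]
grip_width: 0.347
```

Request:
jog_arm --steps '[0, 0, 0.5, 0, 0, 0, 0, 0, 1.2, 0, 0, 0, 0, 0, 2, 0, 0, 0, 0, 0, 2.5, 0, 0, 0, 0, 0, 2.5, 0, 0, 0]'

```text
t: 14.98
ee_pos: [0.4554, 0.3206, 0.1726]
ee_rot: [0.15, 1.56, -0.144]
force: [0.5, -0.4, 0.1]
grip_width: 0.401
```

```bash
python3 m.py; python3 f.py; python3 go.py .4537 .3198 .101 -10.7
```

```text
L lid c [0.5105 0.3218] [0.1282 0.2241] yaw -11.94 lift [nan nan]
15.18 [[0.2, 0.19, -0.06], [-0.9, -0.2, -0.37], [0.34, -0.13, 0.06], [-0.1, -0.27, -0.21]] mean [-0.11 -0.1  -0.15] ee [0.4536 0.3195 0.1666] tx [-0.001 -0.001 -1.   ] w 0.403
t 15.23 ee [0.4535 0.3194 0.1664] toolx [-0.002  -0.0012 -1.    ] toolz [ 0.983 -0.186 -0.002] q [ 0.55 -0.03  1.49 -0.    1.68  0.74] F [-0.13  0.02  0.27] w 0.397
shift [ 0.008  0.014 -2.495] turn [ 0.07 -0.11  0.03]m.py:6: RuntimeWarning: Mean of empty slice.
  v,u=np.nonzero(mask); return atz(p,(u.mean(),v.mean()),z)
  ret = ret.dtype.type(ret / rcount)
m.py:19: RuntimeWarning: Mean of empty slice.
  v,u=np.nonzero(ora); Q=np.array([atz(p,q,.102)[:2] for q in zip(u,v)]); vt=np.linalg.svd(Q-Q.mean(0))[2][0]; vt=vt*np.sign(vt[1]); print('  bar yaw',round(np.degrees(np.arctan2(-vt[0],vt[1])),2), len(v))
Traceback (most recent call last):
  File "m.py", line 19, in <module>
    v,u=np.nonzero(ora); Q=np.array([atz(p,q,.102)[:2] for q in zip(u,v)]); vt=np.linalg.svd(Q-Q.mean(0))[2][0]; vt=vt*np.sign(vt[1]); print('  bar yaw',round(np.degrees(np.arctan2(-vt[0],vt[1])),2), len(v))
                                                                               ~~~~~~~~~~~~~^^^^^^^^^^^^^
numpy.linalg.LinAlgError: 1-dimensional array given. Array must be at least two-dimensional
```

Request:
jog_arm --steps '[1.2, -0.2, 0, 0, 0, 0, 2.4, -0.4, 0, 0, 0, 0, 2.99, -0.56, 0, 0, 0, 0, 2.99, -0.56, -0.6, 0, 0, 0, 2.99, -0.56, -1.4, 0, 0, 0]'

```text
t: 15.65
ee_pos: [0.5302, 0.3055, 0.1329]
ee_rot: [0.149, 1.564, -0.147]
force: [-0.2, 1.2, -0.2]
grip_width: 0.401
```

Request:
jog_arm --steps '[0, 0, -0.5, 0, 0, 0, 0, 0, -0.9, 0, 0, 0, 0, 0, -1.1, 0, 0, 0, 0, 0, -1.1, 0, 0, 0]'

```text
t: 15.98
ee_pos: [0.5278, 0.3055, 0.1035]
ee_rot: [0.145, 1.568, -0.148]
force: [0.1, -0.7, 0.5]
grip_width: 0.4
```

```bash
python3 - <<'E'
from h import *
shot('wrist','w4.png')
E
python3 go.py .5282 .3055 .101 -10.7
```

```text
t 16.03 ee [0.5283 0.3058 0.105 ] toolx [-9.e-04 -4.e-04 -1.e+00] toolz [ 0.983 -0.186 -0.001] q [0.47 0.14 1.43 0.   1.58 0.66] F [0.2  0.03 0.74] w 0.398
shift [-0.004 -0.011 -0.038] turn [ 0.02 -0.05  0.  ]
```

View pics/w4.png

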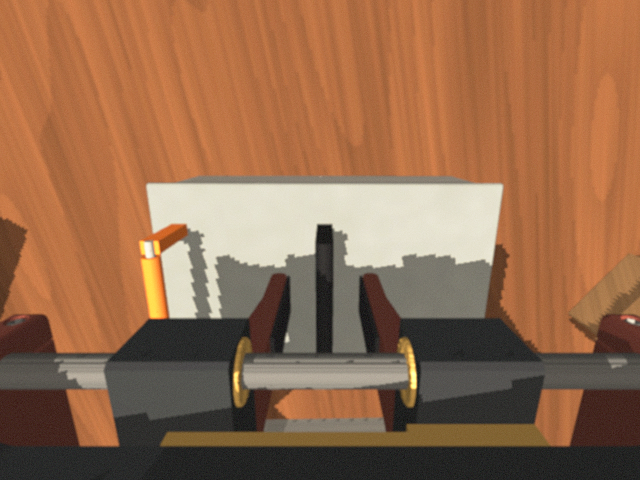

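Request:
jog_arm --steps '[0, 0, 0, 0, 0, 0, 0, 0, 0, 0, 0, 0, 0, 0, 0, 0, 0, 0, 0, 0, 0, 0, 0, 0, 0, 0, 0, 0, 0, 0]' --grip 0 --newtons 40

```text
t: 16.45
ee_pos: [0.5282, 0.3061, 0.1061]
ee_rot: [0.147, 1.567, -0.146]
force: [-3.1, 0.7, 1.9]
grip_width: 0.078
```

Request:
jog_arm --steps '[0, 0, 0, 0, 0, 0, 0, 0, 0, 0, 0, 0, 0, 0, 0, 0, 0, 0]'

```text
t: 16.7
ee_pos: [0.5283, 0.3061, 0.1061]
ee_rot: [0.147, 1.566, -0.146]
force: [-5.7, -0.2, 6.1]
grip_width: 0.079
```

Request:
jog_arm --steps '[0, 0, 0.1, 0, 0, 0, 0, 0, 0.3, 0, 0, 0, 0, 0, 0.6, 0, 0, 0, 0, 0, 1, 0, 0, 0, 0, 0, 1, 0, 0, 0]'

```text
t: 17.12
ee_pos: [0.5296, 0.306, 0.1328]
ee_rot: [0.148, 1.563, -0.146]
force: [0.1, 0.5, -6.8]
grip_width: 0.08
```

```bash
python3 f.py
python3 - <<'E'
from h import *
shot('side','s5.png')
a=cv2.imread('pics/s5.png')[120:300,200:460]
cv2.imwrite('pics/s5z.png',cv2.resize(a,None,fx=3,fy=3))
E
```

```text
17.27 [[0.15, 0.54, -6.8], [0.99, -0.58, -7.91], [0.0, -0.66, -8.5], [-0.99, -0.15, -7.86]] mean [ 0.04 -0.21 -7.77] ee [0.5289 0.3057 0.1305] tx [ 0.  0. -1.] w 0.076
```

View pics/s5z.png

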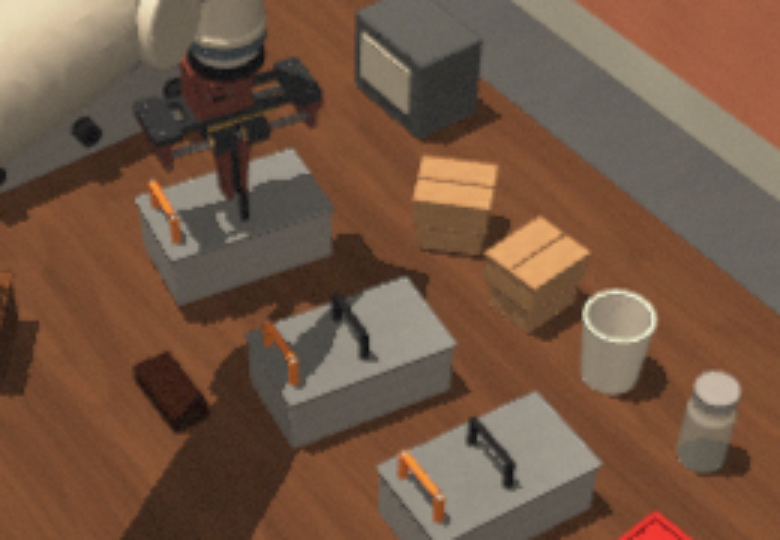

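Request:
jog_arm --steps '[0, 0, 0.6, 0, 0, 0, 0, 0, 1.5, 0, 0, 0, 0, 0, 2.5, 0, 0, 0, 0, 0, 3.5, 0, 0, 0, 0, 0, 4.4, 0, 0, 0]'

```text
t: 17.78
ee_pos: [0.5286, 0.3057, 0.2414]
ee_rot: [0.147, 1.566, -0.147]
force: [0.8, 0.9, -7.3]
grip_width: 0.078
```

Request:
jog_arm --steps '[0, 0, 0.7, 0, 0, 0, 0, 0, 1, 0, 0, 0, 0, 0, 1, 0, 0, 0, 0, -0.2, 1, 0, 0, 0, 0, -0.6, 1, 0, 0, 0]'

```text
t: 18.2
ee_pos: [0.5281, 0.2909, 0.2627]
ee_rot: [0.145, 1.569, -0.147]
force: [-0.2, -0.2, -8.0]
grip_width: 0.079
```

Request:
jog_arm --steps '[0, -0.7, 0, 0, 0, 0.6, 0, -1.6, 0, 0, 0, 1.2, 0.1, -2.5, 0, 0, 0, 2, 0.1, -3.5, 0, 0, 0, 3, 0.2, -4.5, 0, 0, 0, 4]'

```text
t: 18.62
ee_pos: [0.5328, 0.1763, 0.2632]
ee_rot: [0.09, 1.572, -0.093]
force: [-0.6, -0.1, -7.6]
grip_width: 0.082
```

Request:
jog_arm --steps '[0, -1, 0, 0, 0, 0.8, 0, -2, 0, 0, 0, 1.6, 0.1, -3, 0, 0, 0, 2.4, 0.1, -4, 0, 0, 0, 3.2, 0.2, -5, 0, 0, 0, 4]'

```text
t: 19.03
ee_pos: [0.5375, 0.0511, 0.2634]
ee_rot: [0.037, 1.574, -0.038]
force: [0.1, 0.4, -6.9]
grip_width: 0.075
```

Request:
jog_arm --steps '[0, -1, 0, 0, 0, 0.8, 0, -2, 0, 0, 0, 1.6, 0.1, -3, 0, 0, 0, 2.4, 0.1, -4, 0, 0, 0, 3.2, 0.2, -5, 0, 0, 0, 4]'

```text
t: 19.45
ee_pos: [0.5423, -0.0737, 0.2634]
ee_rot: [-0.017, 1.574, 0.018]
force: [0.1, 0.1, -9.1]
grip_width: 0.077
```

Request:
jog_arm --steps '[0, -1, 0, 0, 0, 0.8, 0, -2, 0, 0, 0, 1.6, 0.1, -3, 0, 0, 0, 2.4, 0.1, -4, 0, 0, 0, 3.2, 0.12, -5, 0, 0, 0, 3.9]'

```text
t: 19.87
ee_pos: [0.5454, -0.1985, 0.2632]
ee_rot: [-0.07, 1.573, 0.072]
force: [0.8, -0.1, -7.3]
grip_width: 0.083
```

Request:
jog_arm --steps '[0, -0.9, 0, 0, 0, 0, 0, -1.7, 0, 0, 0, 0, 0, -2.4, 0, 0, 0, 0, 0, -2.9, 0, 0, 0, 0, 0, -3.2, 0, 0, 0, 0]'

```text
t: 20.28
ee_pos: [0.5456, -0.2786, 0.2634]
ee_rot: [-0.069, 1.573, 0.07]
force: [-0.9, 0.3, -8.7]
grip_width: 0.077
```

Request:
jog_arm --steps '[0, -0.8, 0, 0, 0, 0, 0, -0.8, 0, 0, 0, 0, 0, -0.8, 0, 0, 0, 0]'

```text
t: 20.53
ee_pos: [0.5462, -0.2972, 0.2643]
ee_rot: [-0.069, 1.571, 0.071]
force: [0.1, 1.3, -8.8]
grip_width: 0.076
```

```bash
python3 f.py;python3 go.py .547 -.297 .107 5.2;  python3 - <<'E'
from h import *
shot('side','s6.png')
shot('top','t6.png')
E
```

```text
20.68 [[0.09, 1.31, -8.8], [0.17, 0.73, -8.11], [-0.93, -0.25, -7.98], [-0.06, 0.75, -7.11]] mean [-0.18  0.64 -8.  ] ee [ 0.5467 -0.296   0.2651] tx [-0.     0.001 -1.   ] w 0.083
t 20.73 ee [ 0.5468 -0.296   0.2653] toolx [-2.e-04  5.e-04 -1.e+00] toolz [ 0.996  0.091 -0.   ] q [-0.55  0.16  1.12  0.    1.86 -0.64] F [ 0.01  0.25 -7.88] w 0.078
shift [ 0.009 -0.042 -6.21 ] turn [-0.03 -0.01 -0.03]
```

View pics/s6.png

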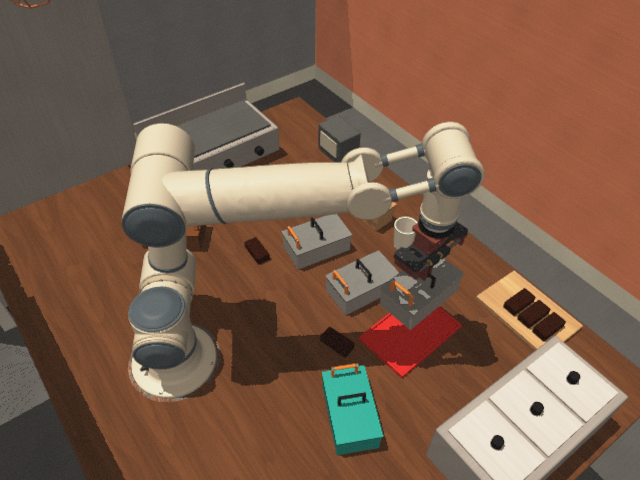

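View pics/t6.png

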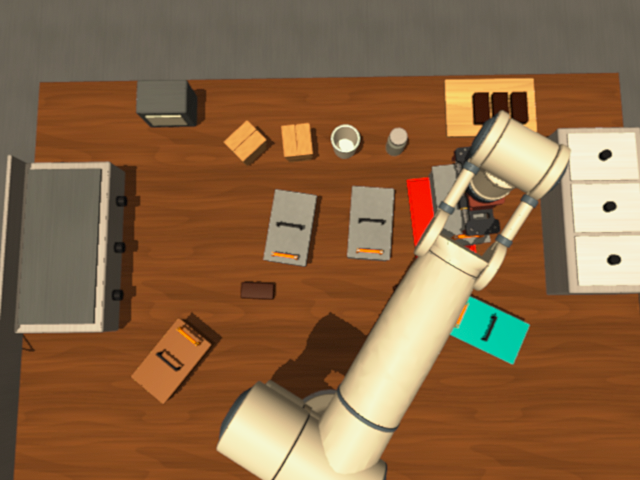

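Request:
jog_arm --steps '[0, -0.04, -0.5, 0, 0, 0, 0, -0.04, -1.4, 0, 0, 0, 0, -0.04, -2.3, 0, 0, 0, 0, -0.04, -3.2, 0, 0, 0, 0, -0.04, -4, 0, 0, 0]'

```text
t: 21.25
ee_pos: [0.5462, -0.2972, 0.1626]
ee_rot: [-0.071, 1.571, 0.072]
force: [-0.3, 0.7, -9.4]
grip_width: 0.078
```

Request:
jog_arm --steps '[0, 0, -0.6, 0, 0, 0, 0, 0, -1.1, 0, 0, 0, 0, 0, -1.5, 0, 0, 0, 0, 0, -1.7, 0, 0, 0, 0, 0, -1.7, 0, 0, 0]'

```text
t: 21.67
ee_pos: [0.5462, -0.2974, 0.1213]
ee_rot: [-0.07, 1.571, 0.072]
force: [-0.4, 0.7, -8.6]
grip_width: 0.076
```

```bash
python3 f.py;python3 go.py .547 -.297 .109 5.2;  python3 - <<'E'
from h import *
shot('side','s7.png')
a=cv2.imread('pics/s7.png')[220:400,330:530]
cv2.imwrite('pics/s7z.png',cv2.resize(a,None,fx=3,fy=3))
E
```

```text
21.82 [[-0.38, 0.72, -8.6], [-0.12, 0.77, -8.26], [-0.48, -0.76, -7.75], [0.12, -0.42, -8.2]] mean [-0.21  0.08 -8.2 ] ee [ 0.5472 -0.2981  0.1243] tx [ 0.002 -0.001 -1.   ] w 0.076
t 21.87 ee [ 0.5473 -0.2981  0.1245] toolx [ 0.0022 -0.0014 -1.    ] toolz [0.996 0.09  0.002] q [-0.55  0.16  1.37 -0.    1.61 -0.64] F [ 0.55 -0.38 -7.71] w 0.073
shift [-0.012  0.045 -0.499] turn [0.08 0.12 0.02]
```

View pics/s7z.png

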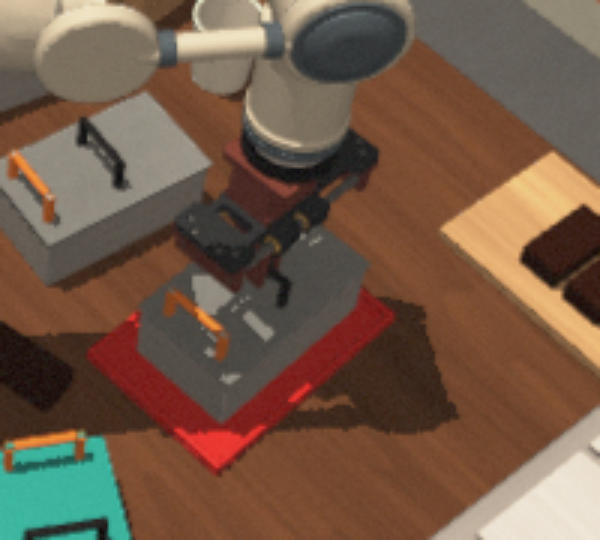

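Request:
jog_arm --steps '[0, 0, -0.12, 0, 0, 0, 0, 0, -0.24, 0, 0, 0, 0, 0, -0.32, 0, 0, 0, 0, 0, -0.38, 0, 0, 0, 0, 0, -0.42, 0, 0, 0]'

```text
t: 22.33
ee_pos: [0.5473, -0.298, 0.1129]
ee_rot: [-0.072, 1.568, 0.07]
force: [2.8, -1.2, -4.0]
grip_width: 0.074
```

Request:
jog_arm --steps '[0, 0, -0.03, 0, 0, 0, 0, 0, -0.06, 0, 0, 0, 0, 0, -0.06, 0, 0, 0, 0, 0, -0.06, 0, 0, 0]'

```text
t: 22.67
ee_pos: [0.5475, -0.2985, 0.1126]
ee_rot: [-0.073, 1.567, 0.069]
force: [2.6, -3.8, 0.5]
grip_width: 0.078
```

```bash
python3 f.py;python3 go.py .547 -.297 .109 5.2
```

```text
22.82 [[2.65, -3.81, 0.49], [3.34, -3.42, 2.17], [4.16, -4.08, 1.52], [3.94, -4.38, 3.93]] mean [ 3.52 -3.92  2.03] ee [ 0.5475 -0.2985  0.1125] tx [ 0.003 -0.002 -1.   ] w 0.079
t 22.87 ee [ 0.5475 -0.2985  0.1125] toolx [ 0.0029 -0.0022 -1.    ] toolz [0.996 0.09  0.003] q [-0.55  0.16  1.38 -0.    1.59 -0.64] F [ 3.48 -4.18  3.04] w 0.082
shift [-0.02  0.06 -0.02] turn [0.13 0.17 0.03]
```

Pan rests on the tray floor (full weight transferred). Release and retreat.

Request:
jog_arm --steps '[0, 0, 0, 0, 0, 0, 0, 0, 0, 0, 0, 0, 0, 0, 0, 0, 0, 0, 0, 0, 0, 0, 0, 0, 0, 0, 0, 0, 0, 0]' --grip 0.4

```text
t: 23.28
ee_pos: [0.5464, -0.2974, 0.1104]
ee_rot: [-0.07, 1.571, 0.072]
force: [-0.1, 0.3, -0.7]
grip_width: 0.393
```

Request:
jog_arm --steps '[0, 0, 0.4, 0, 0, 0, 0, 0, 1.2, 0, 0, 0, 0, 0, 2.2, 0, 0, 0, 0, 0, 3.2, 0, 0, 0, 0, 0, 4.2, 0, 0, 0]'

```text
t: 23.7
ee_pos: [0.5465, -0.2976, 0.2177]
ee_rot: [-0.071, 1.57, 0.071]
force: [-1.0, -0.2, -0.1]
grip_width: 0.398
```

Request:
jog_arm --steps '[-1, -1, 1, 0, 0, 0, -1.8, -2, 1, 0, 0, 0, -2.6, -3, 1, 0, 0, 0, -3.4, -4, 1, 0, 0, 0, -4, -5, 1, 0, 0, 0]'

```text
t: 24.12
ee_pos: [0.4453, -0.4238, 0.2424]
ee_rot: [-0.072, 1.569, 0.07]
force: [0.8, 0.5, -0.1]
grip_width: 0.399
```

Request:
jog_arm --steps '[-1, -1, 0, 0, 0, 0, -2, -2, 0, 0, 0, 0, -3, -3, 0, 0, 0, 0, -4, -3.5, 0, 0, 0, 0, -5, -4, 0, 0, 0, 0]'

```text
t: 24.53
ee_pos: [0.3201, -0.5237, 0.2414]
ee_rot: [-0.07, 1.57, 0.071]
force: [0.8, 0.3, 0.1]
grip_width: 0.398
```

```bash
sed -i "s/boxes=.*/boxes=dict(M=(255,330,175,280),R=(340,405,175,280),T=(405,485,165,275))/" m.py; python3 m.py; python3 f.py
python3 - <<'E'
from h import *
shot('side','s8.png')
E
```

```text
M lid c [0.5243 0.095 ] [0.1062 0.1824] yaw -9.35 lift [0.4498 0.109 ]
  bar yaw -7.81 61
R lid c [ 0.5328 -0.1081] [0.1059 0.1808] yaw -4.93 lift [ 0.4581 -0.1024]
  bar yaw -5.51 64
T lid c [ 0.5382 -0.2862] [0.2274 0.1509] yaw 5.23 lift [ 0.5152 -0.2642]
  bar yaw -77.63 2092
tray (0.5469565987586975, -0.2969151437282562) (0.23575900495052338, 0.15664072334766388) 5.1783814
pan_a_lift [287.  256.2] 0.56 [0.4467 0.0993 0.101 ]
pan_a_carry [291.3 224.4] 0.77 [0.5252 0.0887 0.101 ]
pan_a_mid [293.  226.5] 0.89 [0.5305 0.0894 0.035 ]
24.88 [[-0.41, 0.17, 1.25], [-0.56, -0.67, -0.34], [0.43, -0.13, -0.92], [0.62, -0.09, 0.15]] mean [ 0.02 -0.18  0.03] ee [ 0.3228 -0.5221  0.2412] tx [ 0. -0. -1.] w 0.399
```

View pics/t1.png

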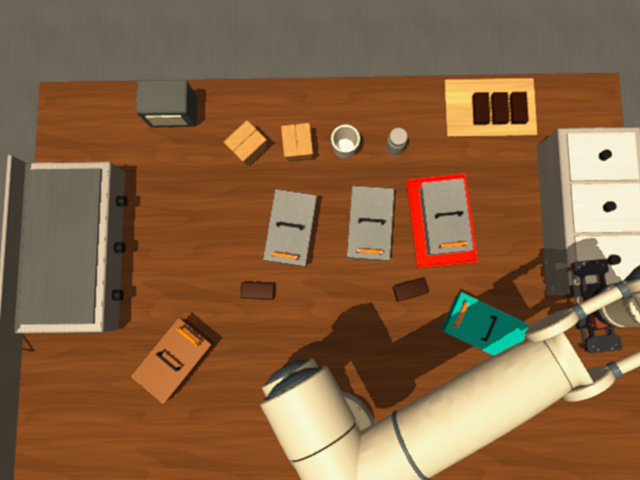

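View pics/s8.png

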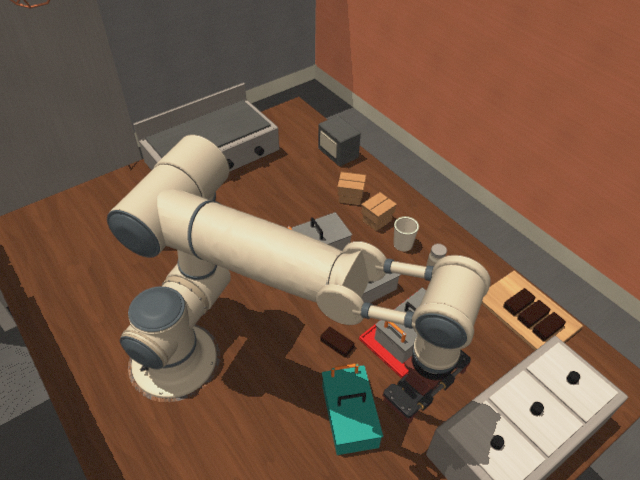

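Run:
```python
from h import *
p=shot('top','t9.png')
hsv=cv2.cvtColor(p['image'],cv2.COLOR_RGB2HSV).astype(int)
g=(hsv[...,1]<70)&(hsv[...,2]>110); g[:,:405]=0; g[:,485:]=0; g[:165]=0; g[275:]=0
gm=cv2.morphologyEx(g.astype(np.uint8),cv2.MORPH_CLOSE,np.ones((9,9)))
cs=max(cv2.findContours(gm,0,1)[0],key=cv2.contourArea)
r=cv2.minAreaRect(np.array([atz(p,q[0],.075)[:2] for q in cs]).astype(np.float32)); print(r)
print(robot.read_state()['qvel'].round(3))
```

```text
((0.5455284118652344, -0.29788529872894287), (0.1802002191543579, 0.1048884317278862), 5.021580696105957)
[-0.004  0.001 -0.     0.    -0.001 -0.001]
```

Centred to about 1.5 mm, yaw 5.0° vs 5.2°. Handing in.

```bash
python3 -c "
from rig import robot
print(robot.finish_job())"
```

```text
the job is handed in; nothing more can be done
None
```

The full pan is in the red tray, and I handed the job in at about 25 s of the 64 s allowed.

**Weighing:** I raised each steel pan's orange bar about 7 mm and lowered it gently.
- **Right-hand pan (next to the tray):** 1.6 N, so empty.
- **Middle pan:** 1.7 N, so empty.
- **Left-hand pan:** my first reading was only about 2.4 N, outside both ranges, because I was also pushing it sideways with about 3 N. After I eased that off it read about 5.8 N, so it is full. Carried by its middle handle it weighed about 8 N.

**Placing:** I carried only the left-hand pan, level by its black handle, and set it down slowly before letting go.

**Last checks:**
- **Pan in the tray:** its lid centre is about 1.5 mm from the tray centre, and it is turned 5.0° against the tray's 5.2°.
- **Empty pans:** both measure within about 1.3 mm of where they started.
- **Other items:** the cartons, brownies, cup, shaker and the two coloured look-alikes look unmoved in the pictures; I did not measure them.
- **Arm:** the gripper is clear of everything, and the force reads about zero.

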